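# Tuck in the stray electrode and shut the electrode tin

### The arm

A 6-joint arm with a two-finger parallel gripper is mounted at the origin on the work surface; the furniture and walls round the work are solid. World frame = base frame: x ahead of the robot, y to its left, z up, the work surface at z = 0. Lengths are in mm, angles in rad, forces in N, time in s.
With the tool pointing down it reaches from about 350 to 975 mm from the base axis. Payload 7.1 kg.
Tool frame: the origin (TCP) lies at the very end of the fingers, on their centre line; the grasp point (between the pads) lies tcp_to_grasp behind it (tcp_to_grasp is the distance from the TCP to the grasp point, in mm); z points along the fingers, x is the direction in which the jaws open and shut, and the axes are right-handed (so a half turn about z gives the same grasp; the last joint's range is limited). The gripper opens to 88 mm and grips with 3 to 60 N. Pads are 20 mm wide; open, the fingers measure 115 mm over their backs; the gripper's body (75 mm by 178 mm) begins 61 mm behind the grasp point.
Start: joints at [-1.122, 0.423, 1.63, -0, 1.089, -0.019], TCP at [281.841, -557.826, 222.675] pointing down, gripper open.
Joint ranges: [-3, 3], [-0.9, 2.11], [0.09, 2.58], [-1.31, 4.45], [0.11, 2.69], [-2.54, 2.54]. Speed limits (rad/s): [2.39, 2.39, 3.01, 3.14, 3.14, 3.14].

### API

Orientations are given as a rotation vector (axis times angle).
In Python, from workcell import get_obs, get_image, close_job, recognise, mark_of, tcp_to_grasp gives the robot as it stands. The module is installed in compiled form; this text tells all that it offers.
- The arm moves only by the tool move_arm, never from a script. Its argument "motion" is a list of rows, each a list of 7 numbers: the shift along the world's x, y, z in mm, then the turn, a rotation vector about the world's x, y, z in rad, then the finger opening in mm, from 0 to 87.8. A call has 1 to 5 rows; each row is the pose to reach, as a shift and turn from the pose commanded when the call began; what a row does not reach only later rows make up. A row lasts 1/12 s, in which the tool goes at most 41.7 mm and 7.16 degrees, less where a joint would pass 70% of its speed; a pose out of reach is approached as far as the arm can. A call with a gripper value outside its range is refused whole. The fingers move at their own pace and stop on an object; the grip force is fixed at half the most. Time passes only in rows, so rows that repeat a pose let the fingers close. It gives the time, the measured TCP pose, the force and the opening at its end, in the units of the state.
- get_obs(): the state, without advancing time (a new reading comes with each control period).
- get_image(name): name is "scene" or "top" or "wrist"; returns a dict with "color" (480x640x3 uint8, red, green, blue), "mtx" (3x3 intrinsics, pixels), "camera_from_world" (4x4, takes a point from world to camera coordinates). Camera axes: x right, y up, looking along -z (the intrinsics and any distortion apply to the point x, -y, -z); pixel columns grow to the right and rows downward; lengths in mm; the calibration is good to about 2 mm. A picture is of the moment at which its call begins. There is no depth.
- close_job(): hands the job in, once; it reports no verdict.
Trained networks look in a picture, given as the dict that the camera call returned (one of the last four; its "shot" number tells which), for a name from the list of things; names that differ only in an ending like _2 or _b are one class to them, and where a whole thing is asked for, a point or a joint stands for the part that bears it (a point fixed in the world has none). Each returns a list of dicts, best first, with "p" (0 to 1); they miss things now and then, are a little off and sometimes report something else, mostly with a low value. They report only what shows in the picture. A call takes as long as a camera call.
- recognise(picture, label): "bbox" ([centre column, centre row, width, height] in pixels, round what is visible of it).
- mark_of(picture, label): "location" ([row, column] in pixels: a listed point, or the origin of a listed thing).
The state is a dict: "t": time; "qpos": joint angles; "qvel": joint speeds; "joint_torque": joint torques, N m; "ee_pos": TCP position; "orientation": TCP orientation; "ft_force": force on the tool from outside, world axes, zero at the start; "moment": the same for the moment, N m; "width": finger opening in mm.
Only numpy, scipy, OpenCV 4.12 (cv2) and the standard library are available. Lean on these libraries where they do the work, as an engineer would, in place of code of your own. Each camera call takes 0.05 s, during which the arm holds its last target. There are 200 camera calls.

### The job

Shut the tin of welding electrodes so that they stay dry: one electrode is riding up over the tin's left-hand end wall and would jam the lid, so first push its end in with a fingertip until the whole electrode drops down into the tin, then push the standing lid over with the fingertips and press it fully shut. Push only: do not pick up the electrode or the tin, leave the tin where it stands, leave the bolt, the steel block and the angle clip alone, and finish clear of everything.

Things in the scene. Friction and masses are not known exactly. Their poses are not given: they have to be found in the camera images.
- tin: The worn green sheet-metal electrode tin, loose on the table, about 2.6 kg with its stock. Origin: centre of its underside, on the table. Its x axis points from the open front towards the hinge side, y along its length, z up. The box spans x -42 to 40, y -180 to 180 and its rim is 50 mm high; walls and floor are 2 mm sheet, inside length 356 mm. One layer of electrodes covers the floor, with its top 10 mm above the table.
- tin_hinge (a point): Middle of the lid's hinge line, along the tin's far long edge: x 43, y 0, z 51 mm in the tin's frame. The hinge line runs along the tin's y.
- tin_lid (a joint): Angle of the lid in rad: 0 shut, 1.57 upright, up to 1.83 leaning back. Shut, the lid is a 2 mm sheet with its top 52 mm above the table, reaching from the hinge 88 mm to the front lip (lip 10 mm deep) and 183 mm to either side. The hinge is stiff enough (0.12 N m of friction) that the lid stays about where it is left.
- electrode_tip (a point): Centre of the end face of the stray electrode's coated end, which sticks out 14 to 28 mm over the tin's left-hand (+y) end wall. The electrode, a loose straight rod, slopes down into the tin over that wall's rim. Pushed along the tin's -y until this end is clear of the wall, it drops flat inside by itself; a fingertip just above the rim, about 53 mm over the table, does it without catching the wall.
- electrode_mid (a point): Middle of the stray electrode, 175 mm from either end. It is 350 mm long, 8 mm thick over its light grey coating, about 60 g.
- electrode_grip_end (a point): The stray electrode's other end, a bare 5 mm steel core 30 mm long, inside the tin.
- bolt: Bystander: a rusty hexagon bolt standing on its head, 28 x 24 x 55 mm high. Origin: centre of its underside.
- block: Bystander: a dark drilled steel block, 50 x 62 x 36 mm high. Origin: centre of its underside.
- clip: Bystander: a short piece of steel angle, 40 x 55 x 40 mm. Origin: centre of its underside.

How it is judged:
By the outcome, as a careful person would: the job done as asked, in the order asked, and still so for the second after the job is handed in, with the robot touching nothing.
It also fails if it takes over 51 s, if anything falls off the work surface, if the arm or the gripper's body presses on something with over 40 N, if the wrist force passes 120 N, or if a joint passes its speed limit or range.

## Working session

There is one attempt and no reset: what is moved stays moved. The work goes in short steps, Python scripts to look and compute and a tool call to move; the robot and the scene stay as the last step left them, time stands still between calls to the robot, and variables do not carry over. Pictures are saved under pics/ and viewed, about 8 in all and at most 12, crops included, and the job is handed in when it is done.

Besides the shell and the picture viewer there is one more tool, called after "Request:" as a command line: name --pt "numbers of a row" for each row, then --argument value for the rest. move_arm: Moves the arm, as the interface text tells. Its arguments: {"type":"object","properties":{"motion":{"type":"array"}},"required":["motion"]}

```bash
mkdir -p pics
cat > h.py <<'E'
import numpy as np, cv2
from workcell import *
def ray(im,row,col):
    M=np.array(im["camera_from_world"]);K=np.array(im["mtx"])
    d=np.linalg.inv(K)@[col,row,1]; d=np.array([d[0],-d[1],-d[2]])
    return -M[:3,:3].T@M[:3,3], M[:3,:3].T@d
def at_z(im,row,col,z):
    o,d=ray(im,row,col); return o+d*(z-o[2])/d[2]
def proj(im,p):
    c=(np.array(im["camera_from_world"])@np.append(p,1))[:3]
    q=np.array(im["mtx"])@[c[0],-c[1],-c[2]]; return q[:2]/q[2]
def tri(rs):
    A=np.zeros((3,3));b=np.zeros(3)
    for o,d in rs:
        d=d/np.linalg.norm(d);P=np.eye(3)-np.outer(d,d);A+=P;b+=P@o
    p=np.linalg.solve(A,b)
    return p,[round(float(np.linalg.norm(np.cross(p-o,d/np.linalg.norm(d)))),1) for o,d in rs]
def save(im,n): cv2.imwrite(f"pics/{n}.png",im["color"][:,:,::-1])
E
python3 - <<'E'
from h import *
np.set_printoptions(precision=1,suppress=True)
s=get_obs();print(s["t"],s["ee_pos"],s["orientation"],s["width"],tcp_to_grasp)
ims={n:get_image(n) for n in("scene","top")}
for n,im in ims.items():
    save(im,n+"0"); print(n,"cam at",ray(im,240,320)[0])
for l in["tin","tin_hinge","electrode_tip","electrode_mid","electrode_grip_end","bolt","block","clip"]:
    rs=[]
    for n,im in ims.items():
        m=mark_of(im,l)
        print(l,n,[(np.round(x["location"]),round(x["p"],2)) for x in m[:2]])
        if m: rs.append(ray(im,*m[0]["location"]))
    if len(rs)==2: print("   ",*tri(rs))
E
```

```text
0.0 [ 281.6 -557.3  221.9] [-2.7  1.6  0. ] 88.32805975754157 18.700000000000003
scene cam at [-233.7  678.6  550.2]
top cam at [ 280.8   84.9 1179.2]
tin scene [(array([276., 270.]), 0.94)]
tin top [(array([225., 275.]), 0.83)]
    [459.6 167.3   3. ] [1.2, 1.2]
tin_hinge scene [(array([247., 257.]), 0.78), (array([247., 382.]), 0.19)]
tin_hinge top [(array([204., 272.]), 0.87)]
    [497.4 169.6  57.7] [2.3, 2.3]
electrode_tip scene [(array([294., 179.]), 0.77), (array([250., 383.]), 0.33)]
electrode_tip top [(array([220., 183.]), 0.56)]
    [463.6 369.9  51.1] [0.1, 0.1]
electrode_mid scene [(array([272., 258.]), 0.65), (array([215., 386.]), 0.56)]
electrode_mid top [(array([226., 260.]), 0.86)]
    [453.8 200.2  28.5] [1.9, 1.9]
electrode_grip_end scene []
electrode_grip_end top [(array([227., 338.]), 0.63)]
bolt scene [(array([326., 286.]), 0.83), (array([250., 257.]), 0.21)]
bolt top [(array([290., 237.]), 0.61)]
    [308.7 250.5   1.9] [1.7, 1.7]
block scene [(array([249., 386.]), 0.62)]
block top [(array([263., 396.]), 0.76)]
    [ 374.7 -113.5   -6.8] [0.1, 0.1]
clip scene [(array([213., 386.]), 0.69)]
clip top [(array([212., 461.]), 0.69)]
    [ 498.  -266.6   -6. ] [0.2, 0.2]
```

View pics/scene0.png

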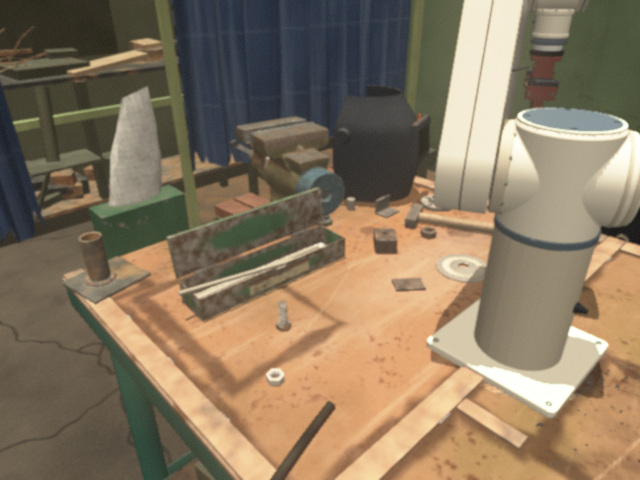

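View pics/top0.png

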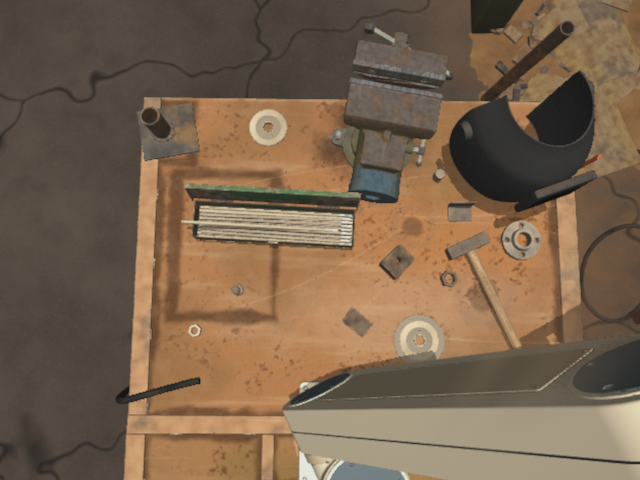

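The scene picture shows the tin with its lid standing at about (260,240). The electrode rides over the left end at (185,293). In the top picture the tin spans columns 194–356 and rows 203–246, with the tip at (183,221). I'll fit the tin's pose with an overlay.

```bash
cat >> h.py <<'E'
def tinpt(pose,p):
    x,y,a=pose;c,s=np.cos(a),np.sin(a); return np.array([x+c*p[0]-s*p[1],y+s*p[0]+c*p[1],p[2]])
def lidpt(pose,a,r,y): return tinpt(pose,[43-r*np.cos(a),y,51+r*np.sin(a)])
def overlay(im,pose,lid,n,crop,k,tip=None):
    c0,r0,w,h=crop
    g=cv2.resize(im["color"][r0:r0+h,c0:c0+w,::-1],None,fx=k,fy=k,interpolation=cv2.INTER_CUBIC)
    def L(ps,col):
        q=np.array([(proj(im,p)-[c0,r0]+.5)*k for p in ps]).astype(int); cv2.polylines(g,[q],True,col,1)
    L([tinpt(pose,p) for p in([-42,-180,50],[40,-180,50],[40,180,50],[-42,180,50])],(0,0,255))
    L([tinpt(pose,p) for p in([-42,-180,0],[-42,180,0])],(0,255,255))
    L([lidpt(pose,lid,r,y) for r,y in((0,-183),(0,183),(88,183),(88,-183))],(255,0,255))
    if tip is not None: cv2.circle(g,tuple(((proj(im,tip)-[c0,r0]+.5)*k).astype(int)),4,(255,255,0),1)
    cv2.imwrite(f"pics/{n}.png",g)
E
python3 - <<'E'
from h import *
t,s=get_image("top"),get_image("scene")
pose=(459.5,168,-0.035)
overlay(t,pose,1.65,"ot",(170,170,200,90),4,(463.6,370,51))
overlay(s,pose,1.65,"os",(160,180,200,140),4,(463.6,370,51))
a=cv2.imread("pics/ot.png");b=cv2.imread("pics/os.png")[:,:]
cv2.imwrite("pics/o1.png",cv2.resize(np.vstack([a,b]),None,fx=.65,fy=.65,interpolation=cv2.INTER_AREA)); print(a.shape,b.shape)
E
```

```text
(360, 800, 3) (560, 800, 3)
```

View pics/o1.png

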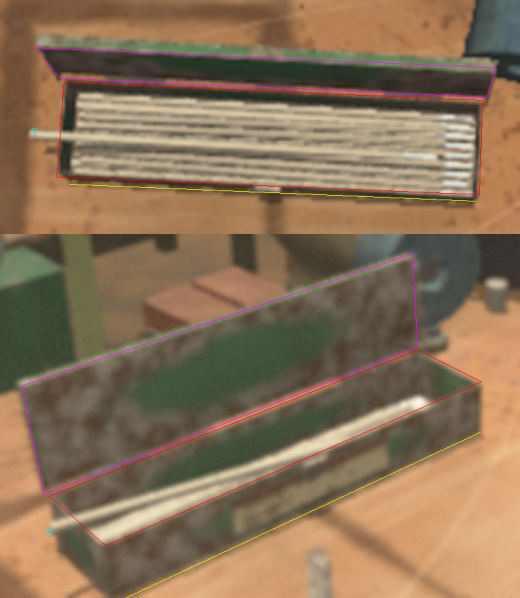

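The overlay fits both pictures, giving a tin pose of (459.5, 168, yaw −0.035) and a lid angle of about 1.65. The tip is about 22 mm beyond the end wall, as it should be. Next I swing over to the left end with the gripper closed and the jaw axis along the tin's length, so the body clears the lid.

Request:
move_arm --pt "7 34 0 0 0 0.105 0" --pt "14 68 0 0 0 0.21 0" --pt "21 102 0 0 0 0.315 0" --pt "28 136 0 0 0 0.42 0" --pt "36 170 0 0 0 0.525 0"

```text
t: 1.42
ee_pos: [317.7, -386.3, 222.7]
orientation: [3.013, -0.888, 0.0]
ft_force: [0.8, 0.3, 0.6]
width: 58.3
```

Request:
move_arm --pt "7 34 0 0 0 0.105 0" --pt "14 68 0 0 0 0.21 0" --pt "21 102 0 0 0 0.315 0" --pt "28 136 0 0 0 0.42 0" --pt "36 170 0 0 0 0.525 0"

```text
t: 1.83
ee_pos: [353.8, -216.3, 222.9]
orientation: [3.14, -0.076, 0.001]
ft_force: [0.1, -0.6, 0.1]
width: 24.7
```

Request:
move_arm --pt "7 34 0 0 0 0.105 0" --pt "14 68 0 0 0 0.21 0" --pt "21 102 0 0 0 0.315 0" --pt "28 136 0 0 0 0.42 0" --pt "36 170 0 0 0 0.525 0"

```text
t: 2.25
ee_pos: [389.8, -46.2, 223.0]
orientation: [3.052, 0.742, 0.001]
ft_force: [1.0, -0.4, 0.4]
width: 0.4
```

Request:
move_arm --pt "7 34 0 0 0 0.105 0" --pt "14 68 0 0 0 0.21 0" --pt "21 102 0 0 0 0.315 0" --pt "28 136 0 0 0 0.42 0" --pt "36 170 0 0 0 0.525 0"

```text
t: 2.67
ee_pos: [425.8, 124.1, 223.0]
orientation: [2.755, 1.51, 0.001]
ft_force: [0.2, -0.2, -0.1]
width: 0.4
```

Request:
move_arm --pt "7 34 0 0 0 0.105 0" --pt "14 68 0 0 0 0.21 0" --pt "21 102 0 0 0 0.315 0" --pt "28 136 0 0 0 0.42 0" --pt "36 170 0 0 0 0.525 0"

```text
t: 3.08
ee_pos: [461.8, 294.1, 222.8]
orientation: [2.269, 2.173, 0.0]
ft_force: [0.0, -0.7, 0.2]
width: 0.5
```

Request:
move_arm --pt "1 40 0 0 0 0 0" --pt "2 80 0 0 0 0 0" --pt "3 118 0 0 0 0.008 0" --pt "3 118 -40 0 0 0.008 0" --pt "3 118 -80 0 0 0.008 0"

```text
t: 3.5
ee_pos: [466.3, 414.1, 144.1]
orientation: [2.263, 2.179, 0.012]
ft_force: [-0.5, 0.4, -0.8]
width: 0.3
```

Request:
move_arm --pt "0 0 -35 0 0 0 0" --pt "0 0 -70 0 0 0 0" --pt "0 0 -89 0 0 0 0" --pt "0 0 -89 0 0 0 0"

```text
t: 3.83
ee_pos: [462.2, 408.0, 49.0]
orientation: [-2.266, -2.176, 0.013]
ft_force: [-0.8, -0.1, 0.4]
width: 0.4
```

Run:
```python
from h import *
s=get_obs();print(s["t"],s["ee_pos"],s["orientation"],s["qpos"],s["ft_force"])
p=np.array(s["ee_pos"])
rs=[]
for n in("scene","top","wrist"):
    im=get_image(n)
    m=mark_of(im,"electrode_tip");print(n,[(np.round(x["location"]),round(x["p"],2)) for x in m[:2]])
    if m: rs.append(ray(im,*m[0]["location"]))
    if n!="wrist":
        overlay(im,(459.5,168,-0.035),1.65,"p"+n,(160,200,80,70) if n=="top" else (130,220,110,110),5,p)
    else: save(im,"pw")
print(tri(rs))
a,b,c=[cv2.imread(f"pics/p{x}.png") for x in("scene","top","w")]
cv2.imwrite("pics/p1.png",np.hstack([cv2.resize(x,None,fx=480/x.shape[0]*.5,fy=480/x.shape[0]*.5) if x is not None else x for x in(a,b,c)]))
```

```text
3.8333 [462.21494865 408.02171956  49.01709969] [-2.26576087 -2.17552177  0.01273483] [ 7.03921490e-01  6.45924299e-01  1.73045106e+00 -5.56546837e-05
  7.73338552e-01 -8.26203943e-01] [-0.79604913 -0.06159389  0.41306744]
scene [(array([293., 179.]), 0.65)]
top []
wrist [(array([291., 237.]), 0.63)]
(array([460.03207969, 371.04831039,  55.54218611]), [0.1, 0.1])
```

View pics/p1.png

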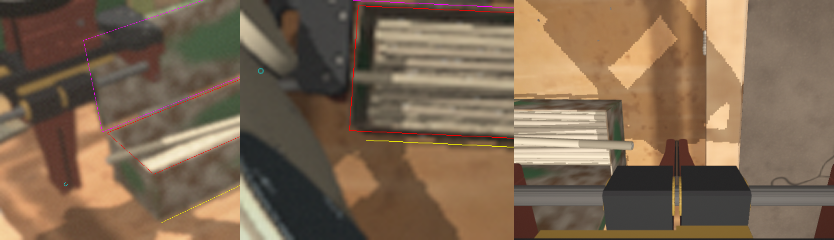

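The pictures show the fingertip just outside the tin's left end, in line with the rod tip. The tip triangulates to (460, 371, 55.5), which is plausible. The measured height is below the commanded one, so I'll let the arm settle before pushing.

Request:
move_arm --pt "-3 0 0 0 0 0 0" --pt "-3 0 0 0 0 0 0" --pt "-3 0 0 0 0 0 0"

```text
t: 4.38
ee_pos: [461.9, 410.4, 54.5]
orientation: [2.266, 2.176, 0.002]
ft_force: [0.5, 0.0, -0.9]
width: 0.6
```

Request:
move_arm --pt "0 -8 -0.5 0 0 0 0" --pt "0 -16 -0.5 0 0 0 0" --pt "-1 -24 -0.5 0 0 0 0" --pt "-1 -32 -0.5 0 0 0 0" --pt "-1 -38 -0.5 0 0 0 0"

```text
t: 4.8
ee_pos: [460.6, 370.8, 53.0]
orientation: [-2.267, -2.175, 0.001]
ft_force: [-0.7, -0.3, 0.1]
width: 0.4
```

Request:
move_arm --pt "0 -6 0 0 0 0 0" --pt "-1 -11 0 0 0 0 0" --pt "-1 -15 0 0 0 0 0" --pt "-1 -15 0 0 0 0 0"

```text
t: 5.13
ee_pos: [459.7, 356.3, 53.1]
orientation: [2.267, 2.175, -0.001]
ft_force: [-1.3, 0.2, 0.2]
width: 0.6
```

```bash
cat > look.py <<'E'
from h import *
import sys
s=get_obs();print(s["t"],s["ee_pos"],s["ft_force"])
rs=[]
for n in("scene","wrist"):
    im=get_image(n)
    m=mark_of(im,"electrode_tip");print(n,[(np.round(x["location"]),round(x["p"],2)) for x in m[:2]])
    if m: rs.append(ray(im,*m[0]["location"]))
    if n!="wrist": overlay(im,(459.5,168,-0.035),1.65,"ps",(140,230,80,90),5,s["ee_pos"])
    else: save(im,"pw")
if len(rs)==2: print(tri(rs))
a,b=[cv2.imread(f"pics/{x}.png") for x in("ps","pw")]
f=lambda x:cv2.resize(x,None,fx=400/x.shape[0],fy=400/x.shape[0])
cv2.imwrite(f"pics/{sys.argv[1]}.png",np.hstack([f(a),f(b)[:,:440]]))
E
python3 look.py p2
```

```text
5.1333 [459.72900541 356.31787505  53.14209853] [-1.2710667   0.23318405  0.22810882]
scene [(array([295., 194.]), 0.75), (array([325., 282.]), 0.69)]
wrist [(array([267., 305.]), 0.58)]
(array([445.49261295, 349.0107377 ,  48.86111652]), [0.4, 0.4])
```

View pics/p2.png

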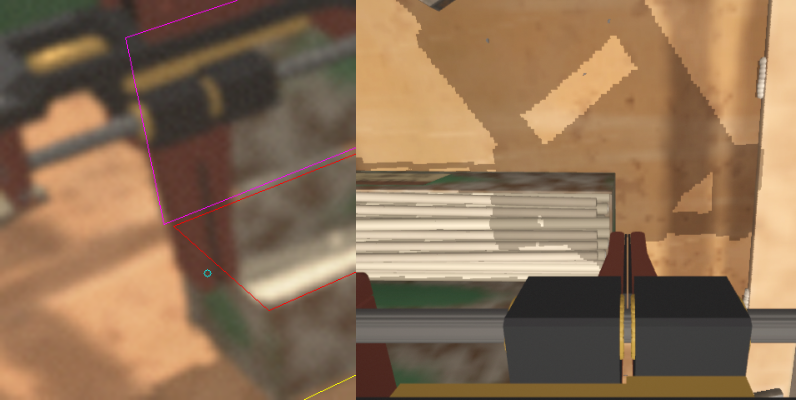

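The scene crop shows the finger at the rim and no rod outside it. The fingertips taper, so I'll push a few mm further to be sure the rod drops. Once it has dropped, the finger passes well above it. Then I'll retreat upward and check.

Request:
move_arm --pt "0 -4 0 0 0 0 0" --pt "0 -8 0 0 0 0 0" --pt "0 -8 0 0 0 0 0" --pt "0 -8 0 0 0 0 0"

```text
t: 5.67
ee_pos: [459.8, 348.9, 53.2]
orientation: [-2.267, -2.175, 0.0]
ft_force: [-0.0, 0.2, -0.3]
width: 0.7
```

Request:
move_arm --pt "0 30 20 0 0 0 0" --pt "0 60 50 0 0 0 0" --pt "-30 80 75 0 0 0 0" --pt "-60 100 100 0 0 0 0" --pt "-60 100 100 0 0 0 0"

```text
t: 6.08
ee_pos: [398.0, 453.3, 157.3]
orientation: [-2.262, -2.178, -0.009]
ft_force: [0.3, -0.1, -0.8]
width: 0.6
```

Run:
```python
from h import *
s=get_obs();print(s["t"],s["ee_pos"],s["ft_force"])
rs=[];o=[]
for n,c in(("scene",(150,180,210,140)),("top",(170,170,200,90))):
    im=get_image(n)
    for l in("electrode_tip","electrode_mid","electrode_grip_end"):
        m=mark_of(im,l);print(n,l,[(np.round(x["location"]),round(x["p"],2),np.round(at_z(im,*x["location"],14))) for x in m[:2]])
    overlay(im,(459.5,168,-0.035),1.65,"q",c,4); g=cv2.imread("pics/q.png"); o.append(cv2.resize(g,(760,int(g.shape[0]*760/g.shape[1]))))
g=np.vstack(o);cv2.imwrite("pics/p3.png",cv2.resize(g,None,fx=600/g.shape[0],fy=600/g.shape[0]))
```

```text
6.0833 [398.02453529 453.29970077 157.28821769] [ 0.25913028 -0.09748093 -0.84119262]
scene electrode_tip [(array([276., 270.]), 0.5, array([445., 176.,  14.]))]
scene electrode_mid []
scene electrode_grip_end [(array([324., 282.]), 0.74, array([303., 260.,  14.]))]
top electrode_tip [(array([225., 196.]), 0.96, array([458., 348.,  14.]))]
top electrode_mid [(array([223., 276.]), 0.71, array([463., 165.,  14.])), (array([230., 270.]), 0.55, array([448., 179.,  14.]))]
top electrode_grip_end [(array([230., 350.]), 0.89, array([449.,  -4.,  14.])), (array([224., 275.]), 0.48, array([460., 168.,  14.]))]
```

View pics/p3.png

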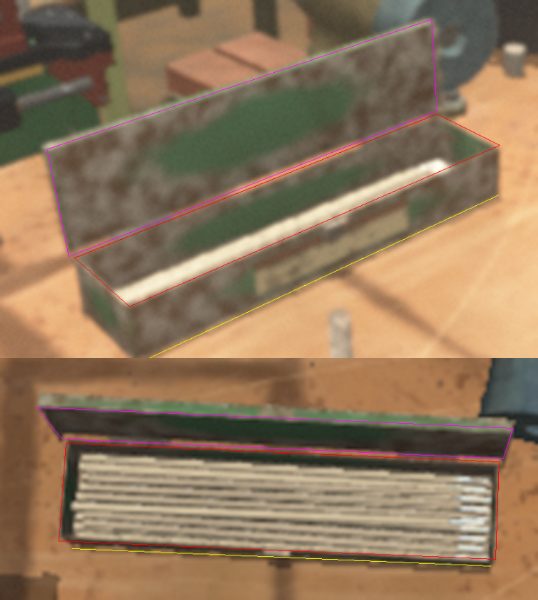

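Both pictures show the stray rod lying flat in the tin with the rim clear, and the tin has not moved. Now I go up and over to a spot behind the standing lid.

Request:
move_arm --pt "15 -10 35 0 0 0 0" --pt "35 -45 47 0 0 0 0" --pt "52 -80 47 0 0 0 0" --pt "70 -115 47 0 0 0 0" --pt "88 -150 47 0 0 0 0"

```text
t: 6.9
ee_pos: [488.7, 297.0, 199.9]
orientation: [2.267, 2.175, -0.0]
ft_force: [-0.1, 1.0, -0.3]
width: 0.5
```

Request:
move_arm --pt "20 -30 0 0 0 0 0" --pt "40 -65 0 0 0 0 0" --pt "53 -90 0 0 0 0 0" --pt "57 -104 0 0 0 0 0" --pt "57 -104 -15 0 0 0 0"

```text
t: 7.32
ee_pos: [547.8, 191.8, 186.6]
orientation: [2.27, 2.169, 0.005]
ft_force: [0.9, -0.2, -0.2]
width: 0.8
```

Request:
move_arm --pt "0 0 -25 0 0 0 0" --pt "0 0 -50 0 0 0 0" --pt "0 0 -69 0 0 0 0" --pt "0 0 -69 0 0 0 0" --pt "0 0 -69 0 0 0 0"

```text
t: 7.73
ee_pos: [544.2, 194.2, 115.0]
orientation: [-2.266, -2.174, 0.005]
ft_force: [-0.0, 0.8, 0.0]
width: 0.3
```

```bash
cat > look2.py <<'E'
from h import *
import sys
lid=float(sys.argv[2])
s=get_obs();print(s["t"],s["ee_pos"],s["ft_force"])
im=get_image("scene");overlay(im,(459.5,168,-0.035),lid,sys.argv[1],(130,140,240,180),3,s["ee_pos"])
for n in("scene","top"):
    im=get_image(n);print(n,[(np.round(x["bbox"]),round(x["p"],2)) for x in recognise(im,"tin_lid")[:1]],[(np.round(x["location"]),round(x["p"],2)) for x in mark_of(im,"tin")[:1]])
E
python3 look2.py p4 1.65
```

```text
7.7333 [544.23941904 194.24046094 114.95555203] [-0.0151126   0.79808288  0.0155418 ]
scene [(array([244., 232., 158.,  89.]), 0.84)] [(array([277., 267.]), 0.75)]
top [] []
```

View pics/p4.png

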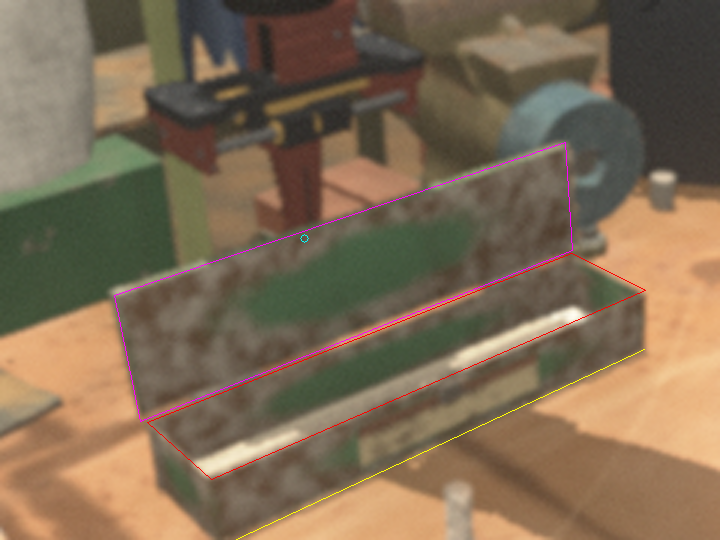

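The finger stands behind the lid at about (304,238), and the lid still matches the 1.65 overlay. Now I push it over along its arc.

Request:
move_arm --pt "-12 0.5 0 0 0 0 0" --pt "-22 1 0 0 0 0 0" --pt "-30 1 0 0 0 0 0" --pt "-36 1 -0.5 0 0 0 0" --pt "-42 1.5 -1.5 0 0 0 0"

```text
t: 8.5
ee_pos: [502.9, 197.0, 115.3]
orientation: [2.265, 2.175, 0.003]
ft_force: [2.2, 0.4, 3.7]
width: 0.5
```

Request:
move_arm --pt "-6 0 -1.5 0 0 0 0" --pt "-11 0.5 -2.5 0 0 0 0" --pt "-17 0.5 -5 0 0 0 0" --pt "-22 1 -7.5 0 0 0 0" --pt "-28 1 -11.5 0 0 0 0"

```text
t: 8.92
ee_pos: [474.6, 197.7, 102.9]
orientation: [2.266, 2.176, 0.0]
ft_force: [1.9, -0.4, 0.2]
width: 0.4
```

```bash
python3 look2.py p5 0.9
```

```text
8.9167 [474.56171459 197.70724279 102.93867833] [ 1.92493094 -0.41345304  0.23403273]
scene [(array([257., 245., 160.,  75.]), 0.77)] [(array([278., 270.]), 0.88)]
top [(array([271., 217., 173.,  33.]), 0.59)] []
```

View pics/p5.png

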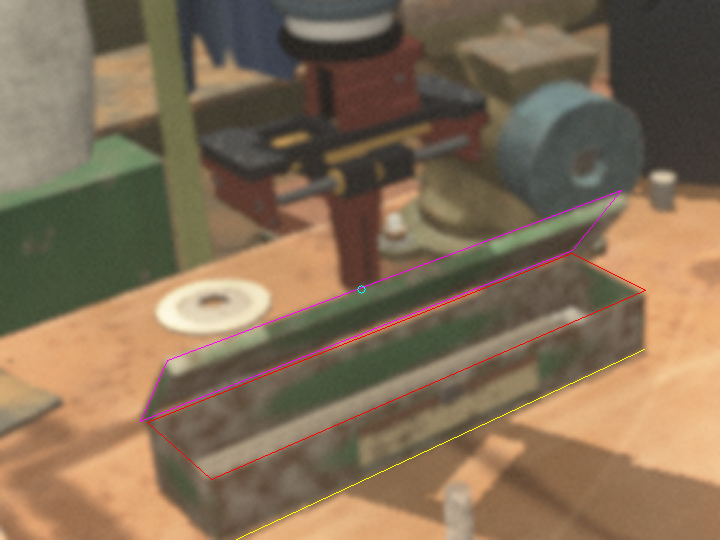

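The lid follows the model at about 0.88 rad, and the tin's rim and front edge still match the overlay. I carry on down.

Request:
move_arm --pt "-5 0 -4 0 0 0 0" --pt "-10 0 -9 0 0 0 0" --pt "-14 0.5 -14 0 0 0 0" --pt "-17 0.5 -19 0 0 0 0" --pt "-20 0.5 -25 0 0 0 0"

```text
t: 9.68
ee_pos: [454.5, 198.3, 77.7]
orientation: [-2.266, -2.176, -0.0]
ft_force: [2.0, 0.0, 1.4]
width: 0.2
```

Request:
move_arm --pt "-3 0 -6 0 0 0 0" --pt "-4 0 -12 0 0 0 0" --pt "-6 0 -17 0 0 0 0" --pt "-6 0 -21 0 0 0 0" --pt "-6 0 -23 0 0 0 0"

```text
t: 10.1
ee_pos: [447.9, 197.9, 54.3]
orientation: [-2.266, -2.175, 0.003]
ft_force: [-0.7, 0.1, 1.4]
width: 0.7
```

Request:
move_arm --pt "0 0 10 0 0 0 0" --pt "-8 -15 10 0 0 0 0" --pt "-16 -29 10 0 0 0 0" --pt "-16 -29 5 0 0 0 0" --pt "-16 -29 0 0 0 0 0"

```text
t: 10.52
ee_pos: [433.3, 169.1, 55.7]
orientation: [2.267, 2.174, 0.002]
ft_force: [-0.0, -0.2, 0.0]
width: 0.5
```

Request:
move_arm --pt "0 0 -2 0 0 0 0" --pt "0 0 -3 0 0 0 0" --pt "0 0 -4 0 0 0 0" --pt "0 0 -4 0 0 0 0"

```text
t: 10.85
ee_pos: [433.5, 169.6, 52.6]
orientation: [2.265, 2.176, -0.0]
ft_force: [-5.4, -5.5, 26.5]
width: 0.7
```

Contact shows 26 N at 52.6 mm, which is the shut height. I press slightly more, then lift straight up and back away.

Request:
move_arm --pt "0 0 -0.4 0 0 0 0" --pt "0 0 -0.4 0 0 0 0" --pt "0 0 2 0 0 0 0" --pt "0 0 15 0 0 0 0" --pt "0 0 40 0 0 0 0"

```text
t: 11.27
ee_pos: [431.8, 169.2, 89.9]
orientation: [-2.265, -2.175, 0.006]
ft_force: [-0.2, 0.2, 0.1]
width: 0.4
```

Request:
move_arm --pt "0 0 40 0 0 0 0" --pt "0 0 80 0 0 0 0" --pt "0 -35 115 0 0 0 0" --pt "0 -70 130 0 0 0 0" --pt "0 -105 130 0 0 0 0"

```text
t: 11.68
ee_pos: [435.8, 64.5, 225.3]
orientation: [2.259, 2.176, 0.01]
ft_force: [1.4, 0.1, 0.2]
width: 0.4
```

Request:
move_arm --pt "0 -40 0 0 0 0 0" --pt "-5 -80 0 0 0 0 0" --pt "-10 -120 0 0 0 0 0" --pt "-15 -160 0 0 0 0 0" --pt "-20 -200 0 0 0 0 0"

```text
t: 12.1
ee_pos: [413.0, -137.5, 221.5]
orientation: [2.265, 2.176, 0.001]
ft_force: [1.1, -0.9, -0.0]
width: 0.3
```

Request:
move_arm --pt "-5 -40 0 0 0 0 0" --pt "-10 -80 0 0 0 0 0" --pt "-10 -100 0 0 0 0 0" --pt "-10 -100 0 0 0 0 0" --pt "-10 -100 0 0 0 0 0"

```text
t: 12.52
ee_pos: [403.1, -236.4, 221.0]
orientation: [-2.269, -2.173, -0.0]
ft_force: [-0.5, 1.2, 0.2]
width: 0.4
```

Run:
```python
from h import *
s=get_obs();print(s["t"],s["ee_pos"],s["ft_force"])
o=[]
for n,c in(("scene",(150,180,210,140)),("top",(170,170,200,90))):
    im=get_image(n)
    for l in("tin","bolt","block","clip","electrode_tip"):
        m=mark_of(im,l);print(n,l,[(np.round(x["location"]),round(x["p"],2)) for x in m[:1]])
    overlay(im,(459.5,168,-0.035),0.0,"q",c,4); g=cv2.imread("pics/q.png"); o.append(g)
g=np.vstack([cv2.copyMakeBorder(x,0,0,0,840-x.shape[1],0) for x in o]);cv2.imwrite("pics/p6.png",cv2.resize(g,None,fx=600/g.shape[0],fy=600/g.shape[0]))
```

```text
12.5167 [ 403.14042696 -236.43286582  221.01488733] [-0.53144634  1.19372468  0.22191127]
scene tin [(array([277., 269.]), 0.57)]
scene bolt [(array([326., 284.]), 0.77)]
scene block [(array([248., 384.]), 0.89)]
scene clip [(array([213., 385.]), 0.72)]
scene electrode_tip []
top tin [(array([225., 277.]), 0.79)]
top bolt [(array([292., 235.]), 0.44)]
top block [(array([263., 395.]), 0.88)]
top clip [(array([212., 461.]), 0.61)]
top electrode_tip []
```

View pics/p6.png

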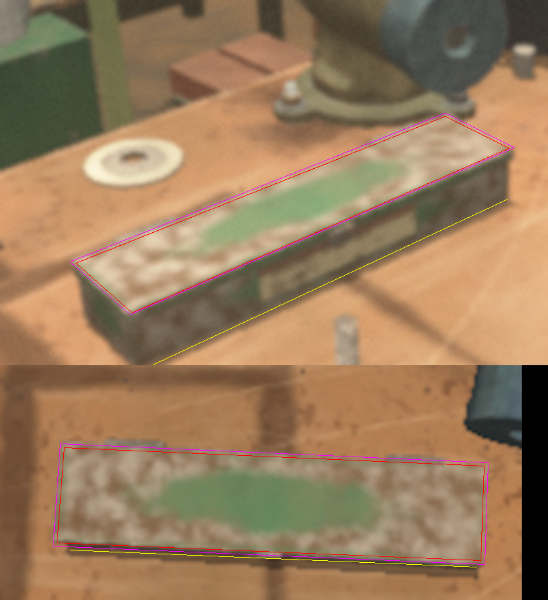

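The lid lies flat on the shut overlay in both pictures. The tin is within 1–2 px of where it stood, the bystanders are unmoved, and the arm is clear.

```bash
python3 -c "
from workcell import *
print(close_job())"
```

```text
the job is handed in; nothing more can be done
None
```

The tin is shut and the job is handed in, at about 12.5 s on the robot's clock.

- **Electrode:** I pushed the stray end in with the closed fingertips just above the rim. The pictures afterwards showed the whole rod lying flat in the tin.
- **Lid:** I pushed it over from behind along its arc, then pressed its front edge. The press read about 26 N with the fingertip at 52.6 mm, which matches the shut height of 52 mm. One slightly deeper press followed, and I did not read its force.
- **Last checks:** In the scene and top pictures the lid lay on the outline drawn for 0 rad. The tin, bolt, block and clip were within about 2 pixels of their first positions. The arm was clear, at about (403, −236, 221), with only noise on the force reading.

No check failed. One disagreed: the first estimate put the rod tip at z 51 mm, and a second view gave 55.5 mm, which fits the geometry better. After the drop, the top view put the tip about 2 mm past the inside of the end wall. That is within calibration error, and the lid then shut fully.

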